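Clip on the reading light, then dim the table lamp

TASK

Get the corner ready for reading a crochet pattern: take the clip-on light off its little stand and clip it squarely, pushed well down, near the middle of the top edge of the leaning pattern board, with its lamp head over the page side. Then turn the table lamp down by moving its dimmer lever until it is in line with the small steel pointer beside it. Do not bump the lampshade, shift the pointer, or disturb the other things on the table.

Things in the scene. Friction and masses are not known exactly. Their poses are not given: they have to be found in the camera images.
- lamp: Table lamp, fixed: round wooden foot 210 mm across, 22 mm thick; origin under its centre, z up, x level from the lever's side (nearer the robot) towards the stem. On the foot a dimmer housing 70 x 66 mm, up to 48 mm above the table, and a boss of 24 mm radius round the lever's hinge, which lies at x -50, z 56 mm. Stem 18 mm thick at x 75 mm.
- lever (a joint): Angle (rad) of the dimmer lever on its hinge, which lies along the lamp's y. At 0 the lever leans 0.87 rad from vertical towards the lamp's -x side (the robot), at 0.87 it is upright, at 1.5 (end stop) it leans 0.63 rad the other way, under the shade's edge. About 1.5 N at the knob moves it; it stays where it is left. Starts between 0.02 and 0.35.
- lever_knob (a point): Centre of the wooden knob on the lever's end, 90 mm from the hinge on a steel rod 9 mm thick. The knob is a cross-cylinder, 24 mm in diameter, 24 mm long along the hinge, with flat ends. Axes: z along the lever away from the hinge, y along the hinge (level), x the way the knob moves as the joint value grows.
- lever_pivot (a point): Middle of the lever's hinge, 56 mm above the table; same axes as lever_knob.
- pointer (a joint): Angle (rad) of the small pointer, on the same hinge and scale as the lever: lever and pointer are in line when both joint values are equal. Starts between 0.6 and 1.4. Held by stiff friction.
- pointer_tip (a point): Tip of the pointer, a steel tab 7 x 10 mm in section beside the lever: 55 mm from the hinge axis and 26 mm to the +y side of the lever's middle. Its z axis points along the pointer away from the hinge.
- shade: Grey bell-shaped lampshade, fixed, 176 mm across, 166 mm tall with its wooden cap; origin at the centre of its flat underside, 270 mm above the table and 123 mm from lever_pivot along the lamp's x. Its rim begins 35 mm past the pivot: a vertical tool over an upright or far-leaning lever would hit it, one tilted with its body towards the lamp's -x clears it.
- board_edge (a point): Middle of the top edge of the fixed pattern board: a wooden panel 10 mm thick, 220 mm wide, 205 mm deep on an easel. It leans 0.52 rad (30 degrees), top towards the robot, page on the face away from the robot. Axes: x square out of the page side (away from the robot and up), y level along the edge, z up in the panel's plane. 193 mm above the table.
- stand: Small fixed wooden stand on which the clip is parked: foot 75 x 100 x 12 mm, upright panel 10 mm thick (x), 90 mm wide (y), its top edge 142 mm above the table. Origin under its centre.
- clip: Black sprung clip bearing a small reading light, 75 g. Origin on its pivot; x across the jaws to the lamp-head side (at the start away from the robot), y along the pivot pin, z from jaws to handles. Flat jaws 20 mm wide (y) reach 34 mm below the pivot; a panel's edge can enter to 5 mm below it. Starts on the stand's panel, handles up, pivot 12 mm above the edge.
- clip_grip (a point): Point on the clip's middle plane 34 mm above the pivot (clip's z) with the clip on a 10 mm panel, for grasping the handles: flat plates 22 mm wide (y), 2 to 44 mm above the pivot, splayed 0.3 rad each, 54 mm over their outer faces at the top. Squeezed along x to the stop they become parallel, 26 mm over the outer faces. Axes as clip.
- clip_arm (a joint): Opening of the clip (rad), the -x arm turning about the pivot against the +x arm (whose frame is clip): 0 closed on a 10 mm panel, 0.6 squeezed fully open (jaws 29 mm apart at the tips; both arms then stand 0.3 rad off the middle plane), -0.3 closed on nothing. Spring 0.2 N m at 0, 0.35 N m at 0.6: about 10 N of squeeze on the handles.
- clip_head (a point): Centre of the clip's aluminium lamp head, 28 mm across, on a short thin neck: at x 70, y 38, z 20 mm in the clip's frame.
- spool: Bystander: wooden thread spool, 34 mm across, 40 mm tall, standing on the lamp's foot beside the dimmer; origin under its centre.
- jar: Bystander: small glass jar, 42 mm across, 85 mm tall, standing just beyond the clip's stand; origin under its centre.
- mug: Bystander: white mug, 80 mm across, 90 mm tall, handle on one side; origin under its centre.
- tape: Bystander: round white tape-measure case, 54 mm across, 18 mm tall; origin under its centre.
- case: Bystander: grey spectacle case, 60 x 155 x 35 mm; origin under its centre.
- tin: Bystander: aluminium tin, 70 mm across, 60 mm tall; origin under its centre.
Mind the look-alikes: they are no part of the job. Of the things that look like the clip, the larger one is meant.

How it is judged:
By the outcome, as a careful person would: the job done as asked, in the order asked, and still so for the second after the job is handed in, with the robot touching nothing.
It also fails if it takes over 56 s, if anything falls off the work surface, if the arm or the gripper's body presses on something with over 40 N, if the wrist force passes 120 N, or if a joint passes its speed limit or range.

ROBOT

A 7-joint arm with a two-finger parallel gripper is mounted at the origin on the work surface. World frame = base frame: x ahead of the robot, y to its left, z up, the work surface at z = 0. Lengths are in m, angles in rad, forces in N, time in s.
With the tool pointing down it reaches from about 0.425 to 0.875 m from the base axis. Payload 4.7 kg.
Tool frame: the origin (TCP) lies between the finger pads; the fingertips stand 8 mm ahead of it and the grasp point (between the pads) lies 11 mm behind it; z points along the fingers, y is the line along which they close (so a half turn about z gives the same grasp; the last joint's range is limited). The gripper opens to 85 mm and grips with 20 to 120 N. Pads are 22 mm wide; open, the fingers measure 114 mm over their backs; the gripper's body (76 mm by 85 mm) begins 54 mm behind the grasp point. The pads swing forward as they close: fully open they stand 13 mm farther back than shut.
Start: joints at [1.262, 0.321, -0.07, 1.45, 0.023, 1.371, -0.057], TCP at [0.206, -0.616, 0.239] pointing down, gripper open.
Joint ranges: [-2.86, 2.86], [-0.3, 2.09], [-1.38, 1.24], [0.06, 2.45], [-1.56, 4.7], [0.09, 2.05], [-2.69, 2.69]. Speed limits (rad/s): [2.57, 2.57, 3.14, 3.14, 3.14, 3.14, 3.14].

INTERFACE

Orientations are given as a rotation vector (axis times angle).
In Python, from bench import monitor, cams, r gives the robot as it stands.
- The arm moves only by the tool send_rows, never from a script. Its argument "targets" is a list of rows, each a list of 7 numbers: the shift along the tool's x, y, z as a fraction of full scale, then the turn, a rotation vector about the tool's x, y, z as a fraction of full scale, then the opening, from 0 (shut) to 1 (fully open). In form: [[x, y, z, ax, ay, az, hand], ...]. A call has 1 to 8 rows; each row is the pose to reach, as a shift and turn from the pose commanded when the call began, along the tool's axes at that moment; what a row does not reach only later rows make up. Full scale, the value 1, is 0.15 m for a shift and 30 degrees for a turn. A row lasts 1/12 s, in which the tool goes at most 41.7 mm and 7.16 degrees, less where a joint would pass 70% of its speed; a pose out of reach is approached as far as the arm can. A call with a number of a shift or a turn outside -1 to 1 is refused whole. A call with a gripper value outside its range is refused whole. The fingers move at their own pace and stop on an object; "grip_force" is the grip in N (left out, the last holds). Time passes only in rows, so rows that repeat a pose let the fingers close. It gives the time, the measured TCP pose, the force, the opening and the grip force at its end, in the units of the state.
- monitor.sense(): the state, without advancing time (a new reading comes with each control period).
- cams.capture(name): name is "scene" or "top"; returns a dict with "image" (480x640x3 uint8, blue, green, red), "K" (3x3 intrinsics, pixels), "origin" and "orientation" of the camera in the world. Camera axes: x right, y down, z forward; pixel columns grow to the right and rows downward; lengths in m; the calibration is good to about 2 mm. A picture is of the moment at which its call begins. There is no depth.
- r.job_done(): hands the job in; it is judged then, once.
The state is a dict: "t": time; "qpos": joint angles; "joint_vel": joint speeds; "joint_torque": joint torques, N m; "tool_pos": TCP position; "orientation": TCP orientation; "contact_force": force on the tool from outside, world axes, zero at the start; "torque": the same for the moment, N m; "width": finger opening in m; "finger_force": force on a finger pad.
Only numpy, scipy, OpenCV 4.12 (cv2) and the standard library are available. Lean on these libraries where they do the work, as an engineer would, in place of code of your own. Each camera call takes 0.05 s, during which the arm holds its last target. There are 200 camera calls.

## Working session

There is one attempt and no reset: what is moved stays moved. The work goes in short steps, Python scripts to look and compute and a tool call to move; the robot and the scene stay as the last step left them, time stands still between calls to the robot, and variables do not carry over. Pictures are saved under pics/ and viewed, at most 10 in all, crops included, and the job is handed in when it is done.

Besides the shell and the picture viewer there is one more tool, called after "Call:" as name(argument=value, ...) on one line, values as JSON. send_rows: Moves the arm, as the interface text tells. Shift numbers are shares of 0.15 m and turn numbers shares of 30 degrees, none past 1 either way. Its arguments: {"type":"object","properties":{"targets":{"type":"array"},"grip_force":{"type":"number"}},"required":["targets"]}

```bash
ls; mkdir -p pics
python3 - <<'E'
from bench import monitor,cams,r
import cv2,numpy as np
np.set_printoptions(precision=4,suppress=True)
for n in("scene","top"):
    c=cams.capture(n);cv2.imwrite(f"pics/{n}0.png",c["image"]);print(n,c["K"],c["origin"],c["orientation"])
print(monitor.sense())
E
```

```text
pics
scene [[572.1219   0.     320.8136]
 [  0.     572.1219 242.1072]
 [  0.       0.       1.    ]] [1.4992 0.8002 1.0351] [-1.1265 -2.2139  1.163 ]
top [[562.4736   0.     311.2115]
 [  0.     562.4736 236.0488]
 [  0.       0.       1.    ]] [0.3592 0.0413 1.3271] [-2.1659  2.1127 -0.1095]
{'t': 0.1, 'qpos': array([ 1.2621,  0.3217, -0.0701,  1.4515,  0.0226,  1.3708, -0.0569]), 'joint_vel': array([ 0.0005, -0.0034,  0.0005, -0.002 , -0.0016,  0.0005, -0.0024]), 'joint_torque': array([ -0.0001, -49.4879,  -0.3838, -31.521 ,   0.013 ,   0.0075,
        -0.0001]), 'tool_pos': array([ 0.206 , -0.616 ,  0.2384]), 'orientation': array([-3.0992, -0.5047,  0.0005]), 'contact_force': array([-0.1379, -1.103 ,  0.3497]), 'torque': array([ 0.0218, -0.0243, -0.0247]), 'finger_force': 0.0, 'width': 0.0851948042099254}
```

View pics/scene0.png

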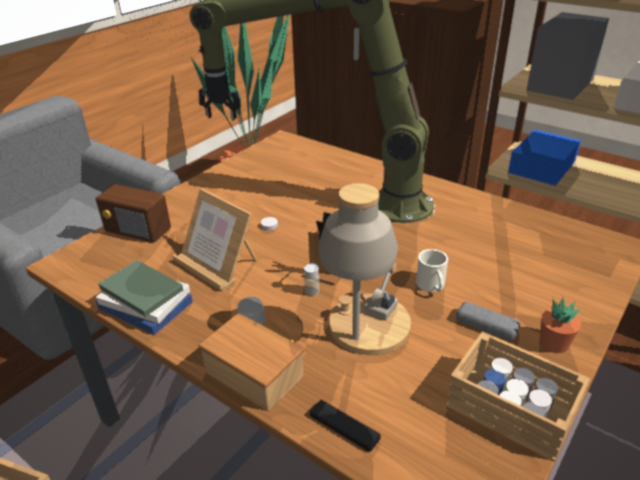

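View pics/top0.png

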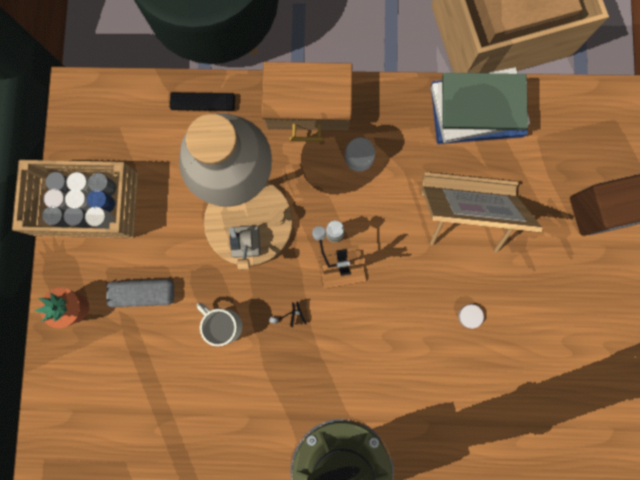

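The scene view shows the board at (215,235), lamp at (360,270) hiding the stand, jar at (311,280), and the clip just visible at (325,225). The top view shows the stand and clip at (343,262) with its head at (319,233), the jar at (335,230), and the board's top edge running (432,215)–(540,230). The lever housing is at (243,240) with the knob near (243,265).

Clip candidates in the top view are (343,262), on the stand and larger, and (298,315), smaller and lying on the table. The one on the stand fits; I'll confirm it in an enlarged crop.

Run:
```python
import cv2,numpy as np
t=cv2.imread("pics/top0.png");s=cv2.imread("pics/scene0.png")
a=cv2.resize(t[190:340,190:390],None,fx=4,fy=4,interpolation=cv2.INTER_CUBIC)
cv2.imwrite("pics/c1.png",a)
b=np.hstack([cv2.resize(s[180:330,300:400],None,fx=4,fy=4,interpolation=cv2.INTER_CUBIC),np.vstack([cv2.resize(s[180:280,170:270],(400,400),interpolation=cv2.INTER_CUBIC),cv2.resize(t[190:240,420:550],(400,154),interpolation=cv2.INTER_CUBIC),np.zeros((46,400,3),np.uint8)])])
cv2.imwrite("pics/c2.png",b)
```

```text
(no output)
```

View pics/c1.png

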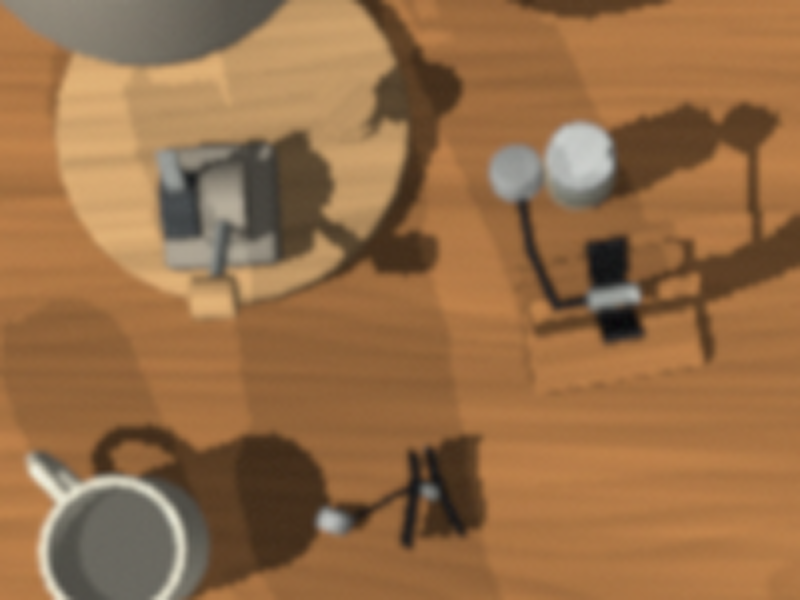

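View pics/c2.png

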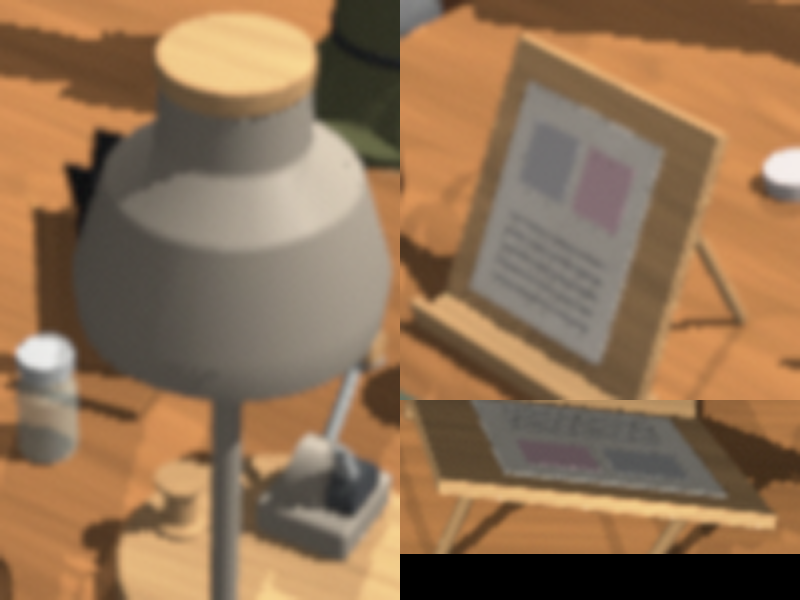

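The crop confirms it: the larger clip is on the stand, with its handles at (343,264), and the small look-alike lies at (298,315). The dimmer knob is at (243,264). A grey pointer tab sits to its left at about (233,233). Next I'll triangulate.

```bash
cat > h.py <<'E'
import cv2,numpy as np
from scipy.spatial.transform import Rotation as R
np.set_printoptions(precision=4,suppress=True)
CAL={"scene":(572.1219,320.8136,242.1072,[1.4992,.8002,1.0351],[-1.1265,-2.2139,1.163]),
"top":(562.4736,311.2115,236.0488,[.3592,.0413,1.3271],[-2.1659,2.1127,-.1095])}
def ray(n,p):
    f,cx,cy,o,w=CAL[n]
    d=R.from_rotvec(w).apply([(p[0]-cx)/f,(p[1]-cy)/f,1]);return np.array(o),d/np.linalg.norm(d)
def onz(n,p,z):
    o,d=ray(n,p);return o+d*(z-o[2])/d[2]
def tri(pt,ps):
    a,u=ray("top",pt);b,v=ray("scene",ps)
    s=np.linalg.lstsq(np.c_[u,-v],b-a,rcond=None)[0]
    return (a+u*s[0]+b+v*s[1])/2,np.linalg.norm(a+u*s[0]-b-v*s[1])
def px(n,P):
    f,cx,cy,o,w=CAL[n];c=R.from_rotvec(w).inv().apply(np.array(P)-o)
    return f*c[...,:2]/c[...,2:]+[cx,cy]
E
python3 - <<'E'
from h import *
t=cv2.imread("pics/top0.png");s=cv2.imread("pics/scene0.png")
def q(x,y): return (190+(x+.5)/4-.5,190+(y+.5)/4-.5)
def sc(x,y): return (300+(x+.5)/4-.5,180+(y+.5)/4-.5)
print("clip far/near -y top corners",tri(q(628,238),sc(68,168)),tri(q(643,333),sc(97,132)))
# board edge
m=cv2.inRange(t,(70,120,170),(190,225,255))
E=[]
for n,(a,b) in dict(l=((433,217.5),(200.8,189.3)),r=((541.7,230),(250.2,213.6))).items(): 
    p=tri(a,b);print("edge",n,p);E.append(p)
print("tables: pin z.154",onz("top",q(613,296),.154)," handles mid z.198",onz("top",q(608,238),.198),onz("top",q(624,339),.198))
print("head",onz("top",q(516,173),.174))
print("knob top view z=.12", onz("top",q(212,297),.12))
g=t[225:290,325:365];b=cv2.inRange(g,(0,0,0),(45,45,45))
c=max(cv2.findContours(b,0,2)[0],key=cv2.contourArea);print(cv2.minAreaRect(c),cv2.boundingRect(c))
# stand top strip corners in crop
for x,y in((530,325),(700,285),(540,390),(705,365),(690,240)):print(onz("top",q(x,y),.142)[:2])
print("foot", onz("top",q(232,150),.022))
hs=cv2.cvtColor(t,cv2.COLOR_BGR2HSV)
for y in range(212,236,2): print(y,[tuple(t[y,x]) for x in (470,500)])
E
```

```text
clip far/near -y top corners (array([0.4832, 0.0054, 0.194 ]), np.float64(0.0023086460902097205)) (array([ 0.4359, -0.0039,  0.1946]), np.float64(0.00011923200293388134))
edge l (array([ 0.5905, -0.2101,  0.2626]), np.float64(0.14150582546165466))
edge r (array([ 0.4969, -0.3326,  0.1375]), np.float64(0.16187407787536728))
tables: pin z.154 [0.4577 0.0104 0.154 ]  handles mid z.198 [0.4832 0.0146 0.198 ] [0.4325 0.0056 0.198 ]
head [0.5185 0.0622 0.174 ]
knob top view z=.12 [0.4547 0.2256 0.12  ]
((16.0, 30.0), (10.0, 8.0), 90.0) (12, 25, 9, 11)
[0.4423 0.0534]
[ 0.4656 -0.0356]
[0.4083 0.0474]
[ 0.4236 -0.0388]
[ 0.4893 -0.03  ]
foot [0.5494 0.2324 0.022 ]
212 [(np.uint8(99), np.uint8(104), np.uint8(109)), (np.uint8(86), np.uint8(86), np.uint8(86))]
214 [(np.uint8(108), np.uint8(116), np.uint8(122)), (np.uint8(96), np.uint8(100), np.uint8(101))]
216 [(np.uint8(68), np.uint8(86), np.uint8(103)), (np.uint8(101), np.uint8(107), np.uint8(111))]
218 [(np.uint8(59), np.uint8(86), np.uint8(109)), (np.uint8(97), np.uint8(109), np.uint8(118))]
220 [(np.uint8(113), np.uint8(168), np.uint8(213)), (np.uint8(54), np.uint8(78), np.uint8(97))]
222 [(np.uint8(129), np.uint8(190), np.uint8(232)), (np.uint8(76), np.uint8(113), np.uint8(144))]
224 [(np.uint8(103), np.uint8(158), np.uint8(210)), (np.uint8(133), np.uint8(196), np.uint8(236))]
226 [(np.uint8(73), np.uint8(124), np.uint8(181)), (np.uint8(134), np.uint8(199), np.uint8(237))]
228 [(np.uint8(70), np.uint8(120), np.uint8(176)), (np.uint8(82), np.uint8(134), np.uint8(187))]
230 [(np.uint8(74), np.uint8(126), np.uint8(185)), (np.uint8(71), np.uint8(122), np.uint8(179))]
232 [(np.uint8(74), np.uint8(128), np.uint8(188)), (np.uint8(75), np.uint8(126), np.uint8(185))]
234 [(np.uint8(72), np.uint8(124), np.uint8(181)), (np.uint8(74), np.uint8(126), np.uint8(185))]
```

Run:
```python
from h import *
t=cv2.imread("pics/top0.png");s=cv2.imread("pics/scene0.png")
def q(x,y): return (190+(x+.5)/4-.5,190+(y+.5)/4-.5)
def sc(x,y): return (300+(x+.5)/4-.5,180+(y+.5)/4-.5)
L=tri((433,217.5),(250.2,213.6));Rr=tri((541.7,230),(200.8,189.3));print("board",L,Rr,(L[0]+Rr[0])/2,np.linalg.norm(L[0]-Rr[0]),np.degrees(np.arctan2(*(L[0]-Rr[0])[:2])))
# bright strip of the edge in top: fit a line and ends
m=cv2.inRange(t,(95,145,200),(180,230,255));w=np.zeros_like(m);w[208:236,425:550]=m[208:236,425:550]
c=max(cv2.findContours(w,0,1)[0],key=cv2.contourArea);rr=cv2.minAreaRect(c);print(rr);bp=cv2.boxPoints(rr);print(bp,[onz("top",p,.193)[:2] for p in bp],onz("top",rr[0],.193))
# lamp foot: light wood outline, circle fit on z=.022
hs=cv2.cvtColor(t,cv2.COLOR_BGR2HSV);print("foot px",hs[222,212],hs[222,285],"table",hs[222,190])
pts=[q(*p) for p in((58,110),(62,150),(80,200),(110,245),(150,283),(270,295),(330,270),(370,235),(397,180),(407,130),(404,90),(388,40))]
P=np.array([onz("top",p,.022)[:2] for p in pts]);A=np.c_[2*P,np.ones(len(P))];x=np.linalg.lstsq(A,(P**2).sum(1),rcond=None)[0];print("foot",x[:2],np.sqrt(x[2]+x[0]**2+x[1]**2))
for p in((158,152),(272,143),(165,268),(280,262)):print("housing",onz("top",q(*p),.048)[:2])
print("knob",tri(q(213,297),sc(377,349)))
# shade rim circle z=.27, cap
print("cap",tri((211.5,139),(300+236/4,180+55/4)), "stem base", tri((0,0),(1,1))[1])
print(px("scene",[[.4547,.2256,.12],[.4987,.2256,.056]]))
st=R.from_rotvec([-3.0992,-.5047,.0005]).as_matrix();print(st)
```

```text
board (array([ 0.5531, -0.1701,  0.1923]), np.float64(0.0008944431484965916)) (array([ 0.5327, -0.389 ,  0.1884]), np.float64(3.7602602036257927e-05)) [ 0.5429 -0.2795  0.1903] 0.21986077565006992 5.331051219782707
((486.9743347167969, 223.7363739013672), (108.7723617553711, 4.538485050201416), 6.20344877243042)
[[432.6614 220.1154]
 [433.1518 215.6035]
 [541.2872 227.3573]
 [540.7969 231.8692]] [array([ 0.5473, -0.1689]), array([ 0.5566, -0.1699]), array([ 0.5374, -0.3866]), array([ 0.5282, -0.3853])] [ 0.5423 -0.2781  0.193 ]
foot px [ 17 120 209] [ 16 117 176] table [ 14 152 180]
foot [0.5643 0.2318] 0.10287127075139517
housing [0.5434 0.2714]
housing [0.5502 0.2057]
housing [0.4764 0.2643]
housing [0.4814 0.1984]
knob (array([0.4526, 0.2285, 0.1198]), np.float64(0.007986103075318132))
cap (array([0.6353, 0.2388, 0.4315]), np.float64(0.0007658801223495757)) stem base 0.5838737792395778
[[390.969  266.8832]
 [381.0613 294.6443]]
[[ 0.9483  0.3173 -0.0006]
 [ 0.3173 -0.9483  0.0015]
 [-0.0001 -0.0016 -1.    ]]
```

Checks against the text:

| Quantity | Measured | Given |
|---|---|---|
| Board edge length | 220 mm | 220 mm |
| Board edge height | 0.190 m | 0.193 m |
| Clip handle tops | 0.194 m | 0.198 m |
| Lamp head to pivot | 79.6 mm | 79.6 mm |

These agree, so next I'll plan the moves.

```bash
cat >> h.py <<'E'
def pose_down(yaw,tilt=0):
    "tool y along Rz(yaw) x-axis tilted up by tilt; tool z = forward-down"
    B=R.from_euler("ZY",[yaw,-tilt]).as_matrix()  # x'=(cos,0,sin) z'=(-sin,0,cos)
    x,y,z=B.T; return np.c_[y,x,-z]
def plan(goal,G,p=None,M=None,n=8):
    from bench import monitor
    if p is None:
        s=monitor.sense();p=s["tool_pos"];M=R.from_rotvec(s["orientation"]).as_matrix()
    for k in range(n):
        d=M.T@(np.array(goal)-p);w=R.from_matrix(M.T@G).as_rotvec()
        f=max(1,np.abs(d).max()/.15,np.abs(w).max()/np.radians(30))
        a=np.round(d/.15/max(1,np.abs(d).max()/.15),3);b=np.round(w/np.radians(30)/max(1,np.abs(w).max()/np.radians(30)),3)
        print(a,b,"len",np.linalg.norm(a)*.15)
        p=p+M@(a*.15);M=M@R.from_rotvec(b*np.radians(30)).as_matrix()
        if f==1:break
    return p,M
E
python3 - <<'E'
from h import *
plan([.458,.0105,.30],pose_down(.2))
E
```

```text
[ 0.851 -1.    -0.118] [-0.001 -0.001 -1.   ] len 0.19775695310152813
[ 1.    -0.356 -0.096] [-0.001 -0.001 -1.   ] len 0.15987157345819797
[ 1.     0.184 -0.093] [-0.001 -0.    -0.765] len 0.15315470120110578
[ 0.928  0.611 -0.102] [ 0. -0. -0.] len 0.1673632352101261
```

Call:
send_rows(targets=[[0.85,-1,-0.3,0,0,-1,1],[0.85,-1,-0.3,0,0,-1,1],[0.85,-1,-0.3,0,0,-1,1],[0.85,-1,-0.3,0,0,-1,1],[0.85,-1,-0.3,0,0,-1,1],[0.85,-1,-0.3,0,0,-1,1]], grip_force=40)

```text
t: 0.6
tool_pos: [0.2847, -0.4275, 0.2866]
orientation: [2.856, 1.305, 0.004]
contact_force: [1.1, 0.2, 0.5]
width: 0.0856
finger_force: 0.0
```

Call:
send_rows(targets=[[1,-0.36,-0.1,0,0,-1,1],[1,-0.36,-0.1,0,0,-1,1],[1,-0.36,-0.1,0,0,-1,1],[1,-0.36,-0.1,0,0,-1,1],[1,-0.36,-0.1,0,0,-1,1],[1,-0.36,-0.1,0,0,-1,1]])

```text
t: 1.1
tool_pos: [0.3393, -0.2842, 0.2997]
orientation: [2.428, 1.992, -0.001]
contact_force: [-0.4, -1.0, -0.2]
width: 0.0856
finger_force: 0.0
```

Call:
send_rows(targets=[[1,0.18,0,0,0,-0.77,1],[1,0.18,0,0,0,-0.77,1],[1,0.18,0,0,0,-0.77,1],[1,0.18,0,0,0,-0.77,1],[1,0.18,0,0,0,-0.77,1]])

```text
t: 1.52
tool_pos: [0.3968, -0.1394, 0.2994]
orientation: [1.977, 2.441, 0.002]
contact_force: [0.3, -0.2, 0.1]
width: 0.0851
finger_force: 0.0
```

Run:
```python
from h import *
plan([.458,.0105,.30],pose_down(.2))
from bench import monitor;s=monitor.sense();print(s["t"],s["tool_pos"],s["qpos"],s["contact_force"])
```

```text
[ 0.893  0.607 -0.003] [ 0.002 -0.002  0.018] len 0.16196576027049667
1.5167 [ 0.3968 -0.1394  0.2994] [ 0.8779 -0.2019 -0.5119  1.8603 -0.1004  1.458   0.5954] [ 0.2694 -0.2425  0.092 ]
```

Call:
send_rows(targets=[[0.89,0.61,0,0,0,0.02,1],[0.89,0.61,0,0,0,0.02,1],[0.89,0.61,0,0,0,0.02,1],[0.89,0.61,0,0,0,0.02,1],[0.89,0.61,0,0,0,0.02,1],[0.89,0.61,0,0,0,0.02,1]])

```text
t: 2.02
tool_pos: [0.4581, 0.0051, 0.299]
orientation: [-1.997, -2.424, 0.0]
contact_force: [-0.9, -0.6, -0.3]
width: 0.0855
finger_force: 0.0
```

Run:
```python
from h import *
plan([.458,.0105,.177],pose_down(.2))
from bench import cams
a=cams.capture("top")["image"][190:340,250:400];b=cams.capture("scene")["image"][150:300,250:400]
cv2.imwrite("pics/d1.png",cv2.resize(np.hstack([a,b]),(800,400),interpolation=cv2.INTER_CUBIC))
```

```text
[0.035 0.006 0.813] [-0.001 -0.001 -0.014] len 0.12206627298316271
```

View pics/d1.png

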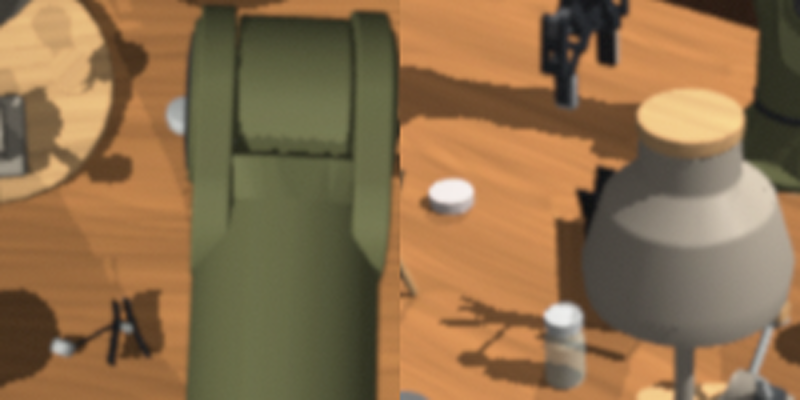

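The arm hides the clip in the top view (left), while the scene view (right) shows the fingers at (570,60) straddling above the clip's handles at (595,200). Descending.

Call:
send_rows(targets=[[0.03,0,0.4,0,0,0,1],[0.03,0,0.4,0,0,0,1],[0.03,0,0.81,0,0,0,1],[0.03,0,0.81,0,0,0,1],[0.03,0,0.81,0,0,0,1],[0.03,0,0.81,0,0,0,1],[0.03,0,0.81,0,0,0,1]])

```text
t: 2.7
tool_pos: [0.4578, 0.0082, 0.1793]
orientation: [2.001, 2.42, 0.002]
contact_force: [-0.4, -0.2, 0.2]
width: 0.0851
finger_force: 0.0
```

Call:
send_rows(targets=[[0,0,0,0,0,0,0],[0,0,0,0,0,0,0],[0,0,0,0,0,0,0],[0,0,0,0,0,0,0],[0,0,0,0,0,0,0],[0,0,0,0,0,0,0],[0,0,0,0,0,0,0],[0,0,0,0,0,0,0]], grip_force=40)

```text
t: 3.37
tool_pos: [0.4583, 0.0093, 0.1803]
orientation: [1.996, 2.421, 0.001]
contact_force: [-2.5, -0.6, 11.9]
width: 0.0243
finger_force: 39.5
```

Call:
send_rows(targets=[[0,0,-0.2,0,0,0,0],[0,0,-0.4,0,0,0,0],[0,0,-0.6,0,0,0,0],[0,0,-0.8,0,0,0,0],[0,0,-1,0,0,0,0],[0,0,-1,0,0,0,0],[0,0,-1,0,0,0,0]])

```text
t: 3.95
tool_pos: [0.4577, 0.0097, 0.3294]
orientation: [1.996, 2.422, 0.002]
contact_force: [-1.2, -0.5, -1.7]
width: 0.0245
finger_force: 39.4
```

Run:
```python
from h import *
from bench import cams,monitor
G=pose_down(np.radians(-5.1),.5236)
edge=np.array([.5425,-.279,.1925]); z=-G[:,2]
g=edge+z*(.09+.034-.011);print("hover",g)
plan(g,G)
s=monitor.sense();print(s["qpos"],s["width"],s["contact_force"])
a=cams.capture("top")["image"][150:330,230:430];b=cams.capture("scene")["image"][100:280,230:430]
cv2.imwrite("pics/d2.png",cv2.resize(np.hstack([a,b]),(800,360),interpolation=cv2.INTER_CUBIC))
```

```text
hover [ 0.4862 -0.274   0.2904]
[-1.    -0.093  0.139] [-0.987 -0.138  0.525] len 0.1520832831050145
[-0.88   0.085  0.191] [ 0. -0. -0.] len 0.13567381840281492
[ 0.7628 -0.1321 -0.7529  1.7318 -0.0895  1.5033  0.2122] 0.02452811058821168 [-1.2322 -0.546  -1.6761]
```

View pics/d2.png

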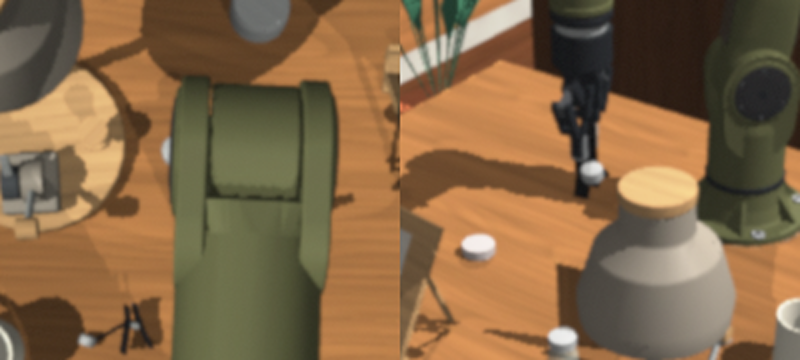

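The clip is held free of the stand: its head is at (592,172) in the right-hand crop, under the gripper, and the jar and stand are undisturbed. Next is carrying it to the board with the 30° tilt.

Call:
send_rows(targets=[[-0.3,0,0,0,0,0,0],[-0.5,0,0,-0.2,-0.03,0.1,0],[-0.7,0,0,-0.4,-0.06,0.2,0],[-0.9,0,0,-0.6,-0.08,0.3,0],[-1,0,0,-0.8,-0.11,0.4,0],[-1,-0.09,0,-0.99,-0.14,0.52,0],[-1,-0.09,0,-0.99,-0.14,0.52,0],[-1,-0.09,0,-0.99,-0.14,0.52,0]])

```text
t: 4.72
tool_pos: [0.493, -0.133, 0.3066]
orientation: [2.021, 1.951, 0.441]
contact_force: [0.6, 1.3, 1.0]
width: 0.0246
finger_force: 39.5
```

Run:
```python
from h import *
from bench import monitor
G=pose_down(np.radians(-5.1),.5236)
edge=np.array([.5425,-.279,.1925]); z=-G[:,2]
plan(edge+z*.113,G)
s=monitor.sense();print(s["tool_pos"],s["qpos"],s["width"],s["contact_force"])
```

```text
[-0.942 -0.053  0.08 ] [-0.18  -0.074  0.084] len 0.1420313081683049
[ 0.493  -0.133   0.3066] [ 0.5062 -0.2963 -0.1684  2.0018 -0.2171  1.0319  0.3737] 0.024586177177556432 [0.5502 1.2641 1.0078]
```

Call:
send_rows(targets=[[-0.94,-0.05,0.08,-0.18,-0.07,0.08,0],[-0.94,-0.05,0.08,-0.18,-0.07,0.08,0],[-0.94,-0.05,0.08,-0.18,-0.07,0.08,0],[-0.94,-0.05,0.08,-0.18,-0.07,0.08,0],[-0.94,-0.05,0.08,-0.18,-0.07,0.08,0],[-0.94,-0.05,0.08,-0.18,-0.07,0.08,0],[-0.94,-0.05,0.08,-0.18,-0.07,0.08,0],[-0.94,-0.05,0.08,-0.18,-0.07,0.08,0]])

```text
t: 5.38
tool_pos: [0.4834, -0.2781, 0.2915]
orientation: [2.006, 1.825, 0.471]
contact_force: [0.8, 1.2, -0.4]
width: 0.0246
finger_force: 39.6
```

```bash
cat > o.py <<'E'
from h import *
from bench import monitor,cams
G=pose_down(np.radians(-5.1),.5236)
edge=np.array([.5425,-.279,.1925]); z=-G[:,2]
E
python3 - <<'E'
from o import *
plan(edge+z*.113,G)
s=monitor.sense();print(s["tool_pos"],s["qpos"],s["width"],s["contact_force"])
# predicted head at open state: +x arm turned .3 off: head in tool-mid frame about pivot
p=s["tool_pos"];M=R.from_rotvec(s["orientation"]).as_matrix()
B=np.c_[M[:,1],M[:,0],-M[:,2]]
piv=p-B[:,2]*.025
for a in(.3,-.3):
    h=piv+B@R.from_euler("y",a).apply([.07,.038,.02]);print("head",h,px("top",h),px("scene",h))
print("piv",px("top",piv),px("scene",piv))
a=cams.capture("top")["image"][110:260,400:600];b=cams.capture("scene")["image"][110:260,130:330]
cv2.imwrite("pics/d3.png",cv2.resize(np.hstack([a,b]),(800,300),interpolation=cv2.INTER_CUBIC))
E
```

```text
[0.029 0.01  0.015] [-0.012  0.027 -0.004] len 0.005122011323689162
[ 0.4834 -0.2781  0.2915] [ 0.6155 -0.2133  0.0097  1.9985 -0.305   0.9176  0.6628] 0.024600471499605526 [ 0.8192  1.1549 -0.3853]
head [ 0.5631 -0.2476  0.304 ] [487.0687 202.8801] [222.8872 171.6182]
head [ 0.5326 -0.2442  0.3341] [490.1966 216.5551] [230.4286 157.6591]
piv [499.6225 242.0573] [233.0713 169.9635]
```

View pics/d3.png

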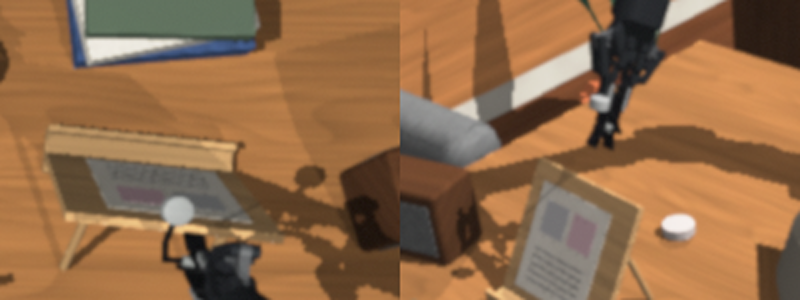

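The clip hangs above the middle of the board's edge. In the left-hand crop its head is at (178,210), over the page side. In the scene crop the head is at (600,103) and the jaw tips at (590,140) and (610,148).

Run:
```python
from o import *
def cen(n,x0,y0,x1,y1,lo=135):
    im=cams.capture(n)["image"][y0:y1,x0:x1].astype(int)
    m=((im.min(2)>lo)&(np.ptp(im,axis=2)<45)).astype(np.uint8)
    k,l,st,c=cv2.connectedComponentsWithStats(m);i=1+st[1:,4].argmax();return c[i]+[x0,y0],st[i,4]
a=cen("top",476,200,502,230);b=cen("scene",218,150,240,174);print(a,b)
s=monitor.sense();p=s["tool_pos"];M=R.from_rotvec(s["orientation"]).as_matrix();B=np.c_[M[:,1],M[:,0],-M[:,2]]
h,e=tri(a[0],b[0]);print(h,e)
print("pivot rel TCP in clip axes",B.T@(h-p)-R.from_euler("y",-.3).apply([.07,.038,.02]))
print("TCP in board axes",np.c_[G[:,1],G[:,0],-G[:,2]].T@(p-edge),p)
```

```text
(array([488.8251, 214.9891]), np.int32(183)) (array([230.1731, 160.    ]), np.int32(52))
[ 0.5361 -0.2431  0.329 ] 0.0006408189971134593
pivot rel TCP in clip axes [-0.0001  0.0025 -0.0318]
TCP in board axes [-0.0011 -0.0053  0.116 ] [ 0.4833 -0.279   0.2924]
```

Call:
send_rows(targets=[[0.02,0.01,0,-0.01,0.03,0,0],[0.02,0.01,0.1,-0.01,0.03,0,0],[0.02,0.01,0.2,-0.01,0.03,0,0],[0.02,0.01,0.3,-0.01,0.03,0,0],[0.02,0.01,0.4,-0.01,0.03,0,0],[0.02,0.01,0.4,-0.01,0.03,0,0],[0.02,0.01,0.4,-0.01,0.03,0,0]])

```text
t: 6.17
tool_pos: [0.514, -0.2799, 0.2401]
orientation: [2.007, 1.829, 0.492]
contact_force: [-0.9, -0.7, -1.2]
width: 0.0245
finger_force: 39.6
```

Run:
```python
from o import *
s=monitor.sense();p=s["tool_pos"];print("TCP in board axes",np.c_[G[:,1],G[:,0],-G[:,2]].T@(p-edge),p,s["contact_force"],s["torque"],s["width"])
plan(p,G)
a=cams.capture("top")["image"][170:270,430:563];b=cams.capture("scene")["image"][150:250,160:293]
cv2.imwrite("pics/d4.png",cv2.resize(np.hstack([a,b]),(800,300),interpolation=cv2.INTER_CUBIC))
```

```text
TCP in board axes [-0.0007 -0.0035  0.0553] [ 0.514  -0.2799  0.2401] [-0.8551 -0.6715 -1.219 ] [0.0264 0.6159 0.0393] 0.024497042296026363
[0. 0. 0.] [-0.002 -0.002 -0.007] len 0.0
```

View pics/d4.png

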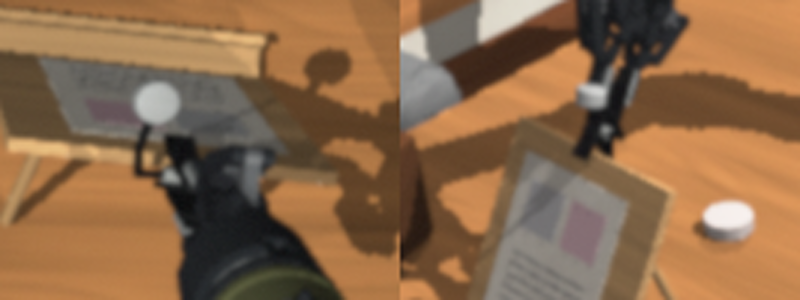

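The far jaw is in front of the page face at (585,152) in the scene crop, so the jaws straddle the edge. There is no contact force. Pushing down gently.

Call:
send_rows(targets=[[0.01,0,0.02,0,0,0,0],[0.01,0,0.04,0,0,0,0],[0.01,0,0.06,0,0,0,0],[0.01,0,0.08,0,0,0,0],[0.01,0,0.1,0,0,0,0],[0.01,0,0.1,0,0,0,0],[0.01,0,0.1,0,0,0,0]])

```text
t: 6.85
tool_pos: [0.5218, -0.2796, 0.2275]
orientation: [2.006, 1.828, 0.492]
contact_force: [-0.3, 0.0, -1.4]
width: 0.0248
finger_force: 39.6
```

Call:
send_rows(targets=[[0,0,0.01,0,0,0,0],[0,0,0.02,0,0,0,0],[0,0,0.02,0,0,0,0]])

```text
t: 7.1
tool_pos: [0.5231, -0.2801, 0.2264]
orientation: [2.005, 1.827, 0.492]
contact_force: [-6.1, 1.6, 5.7]
width: 0.0246
finger_force: 41.2
```

Call:
send_rows(targets=[[0,0,0.01,0,0,0,0],[0,0,0.015,0,0,0,0],[0,0,0.015,0,0,0,0]])

```text
t: 7.35
tool_pos: [0.5234, -0.2804, 0.2263]
orientation: [2.005, 1.827, 0.492]
contact_force: [-18.5, 5.6, 18.9]
width: 0.0245
finger_force: 44.3
```

Run:
```python
from o import *
s=monitor.sense();p=s["tool_pos"];B=np.c_[G[:,1],G[:,0],-G[:,2]];print("TCP in board axes",B.T@(p-edge),B.T@s["contact_force"],s["contact_force"],s["torque"],s["width"])
def cen(n,x0,y0,x1,y1,lo=135):
    im=cams.capture(n)["image"][y0:y1,x0:x1].astype(int)
    m=((im.min(2)>lo)&(np.ptp(im,axis=2)<45)).astype(np.uint8)
    k,l,st,c=cv2.connectedComponentsWithStats(m);i=1+st[1:,4].argmax();return c[i]+[x0,y0],st[i,4]
a=cen("top",470,192,496,216);b=cen("scene",215,172,240,195);print(a,b)
h,e=tri(a[0],b[0]);print(h,e,"pivot in board",B.T@(h-edge)-R.from_euler("y",-.3).apply([.07,.038,.02]))
```

```text
TCP in board axes [ 0.0005 -0.0031  0.0387] [-6.915   3.9331 25.8006] [-18.4645   5.5966  18.8864] [1.0818 2.3517 0.5442] 0.024450170482815708
(array([479.9571, 200.4049]), np.int32(163)) (array([222.2941, 186.902 ]), np.int32(51))
[ 0.5754 -0.2452  0.2633] 0.0010797983064812125 pivot in board [ 0.0002 -0.0014  0.0066]
```

The clip has bottomed on the edge: 26 N along the panel, with the pivot about 6 mm above it and centred. I'll relieve the push, release and retreat.

Call:
send_rows(targets=[[0,0,-0.015,0,0,0,0],[0,0,-0.015,0,0,0,0],[0,0,-0.015,0,0,0,0.5],[0,0,-0.015,0,0,0,1],[0,0,-0.015,0,0,0,1],[0,0,-0.015,0,0,0,1],[0,0,-0.015,0,0,0,1],[0,0,-0.015,0,0,0,1]])

```text
t: 8.12
tool_pos: [0.5234, -0.2797, 0.225]
orientation: [2.006, 1.828, 0.492]
contact_force: [-1.1, 0.8, -0.2]
width: 0.0855
finger_force: 0.0
```

Call:
send_rows(targets=[[0,0,0,0,0,0,1],[0,0,-0.2,0,0,0,1],[0,0,-0.4,0,0,0,1],[0,0,-0.6,0,0,0,1],[0,0,-0.8,0,0,0,1],[0,0,-0.8,0,0,0,1]])

```text
t: 8.62
tool_pos: [0.4635, -0.2767, 0.3365]
orientation: [1.999, 1.819, 0.493]
contact_force: [0.4, -0.7, 1.6]
width: 0.0853
finger_force: 0.0
```

Run:
```python
from o import *
s=monitor.sense();print(s["t"],s["tool_pos"],s["qpos"],s["contact_force"],s["width"])
B=np.c_[G[:,1],G[:,0],-G[:,2]]
def cen(im,x0,y0,x1,y1,lo=135):
    im=im[y0:y1,x0:x1].astype(int)
    m=((im.min(2)>lo)&(np.ptp(im,axis=2)<45)).astype(np.uint8)
    k,l,st,c=cv2.connectedComponentsWithStats(m);i=1+st[1:,4].argmax();return c[i]+[x0,y0],st[i,4]
t=cams.capture("top")["image"];sn=cams.capture("scene")["image"]
cv2.imwrite("pics/top1.png",t);cv2.imwrite("pics/scene1.png",sn)
q=edge+B@np.array([.07,.038,.026]);print(px("top",q),px("scene",q))
a=t[170:270,430:563];b=sn[150:250,160:293]
cv2.imwrite("pics/d5.png",cv2.resize(np.vstack([np.hstack([a,b]),np.hstack([t[215:315,190:323],sn[270:370,320:453]])]),(800,600),interpolation=cv2.INTER_CUBIC))
```

```text
8.6167 [ 0.4635 -0.2767  0.3365] [ 0.6291 -0.2725  0.0307  1.961  -0.3139  1.0124  0.6739] [ 0.4296 -0.687   1.6336] 0.08532151653136681
[477.8423 192.8338] [217.9959 193.7629]
```

View pics/d5.png

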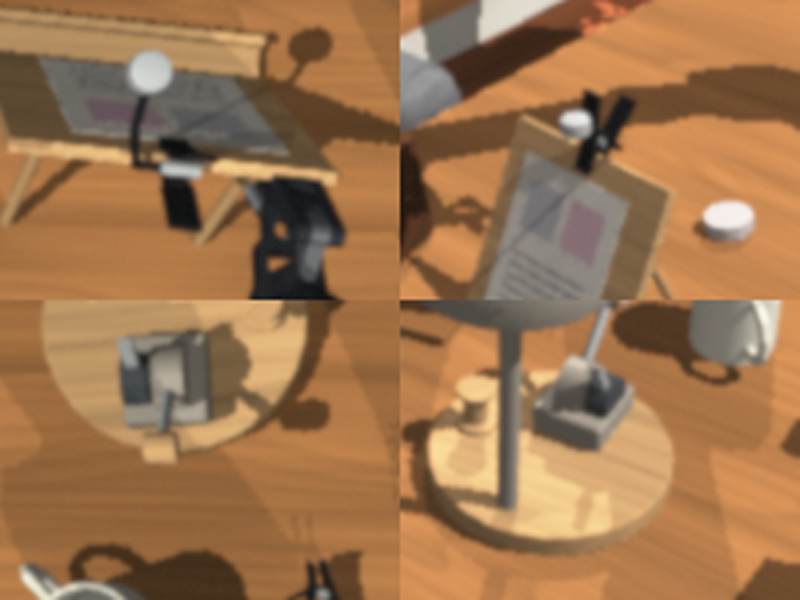

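The clip is closed squarely on the board: its pin lies on the edge at (180,170) in the upper-left crop and its head is over the page at (151,73). In the lower crops the lamp is untouched, with the knob at (160,447) and the pointer tab at (128,352). Now the lamp geometry, while the arm moves away from the board.

```bash
cat > lamp.py <<'E'
from h import *
from bench import monitor,cams
E
python3 - <<'E'
from lamp import *
t=cv2.imread("pics/top1.png");s=cv2.imread("pics/scene1.png")
hs=cv2.cvtColor(t,cv2.COLOR_BGR2HSV).astype(int)
def blob(m,x0,y0):
    k,l,st,c=cv2.connectedComponentsWithStats(m.astype(np.uint8))
    for i in sorted(range(1,k),key=lambda i:-st[i,4])[:3]:
        pts=np.argwhere(l==i)[:,::-1].astype(np.float32)
        print(st[i,4],np.array(st[i,:4])+[x0,y0,0,0],c[i]+[x0,y0],cv2.minAreaRect(pts+[x0,y0] if 0 else (pts+np.array([x0,y0],np.float32))))
# knob: bright wood, top
w=hs[254:276,232:256];print("knob top");blob((w[...,2]>195)&(w[...,1]<135),232,254)
u=t[218:252,224:266].astype(int);print("grey in top");
for lo in(120,140,160):blob((np.ptp(u,axis=2)<38)&(u.max(2)>lo),224,218)
for y in range(224,250,2):print(y,[int(t[y,x].mean()) for x in range(226,264,2)])
v=s[266:322,366:404].astype(int);print("scene")
for y in range(266,318,2):print(y,[int(s[y,x].mean()) for x in range(362,402,2)])
E
```

```text
knob top
60 [238 262  10   7] [242.2  265.15] ((242.5, 265.0), (6.0, 9.0), 90.0)
21 [251 257   5   6] [253.5238 259.4286] ((253.0, 259.5), (5.0, 4.0), 90.0)
8 [232 259   4   3] [233.375 259.75 ] ((233.40003967285156, 259.7000427246094), (3.130495071411133, 1.7888542413711548), 26.56505012512207)
grey in top
175 [231 233  20  19] [243.7829 241.8971] ((243.05618286132812, 243.9101104736328), (13.991971969604492, 23.743953704833984), 32.0053825378418)
95 [229 226  18  11] [235.6105 229.9684] ((237.7743682861328, 230.96951293945312), (9.165818214416504, 17.22732162475586), 83.6598129272461)
31 [247 248  12   4] [253.129  250.0968] ((252.5, 249.5), (3.0, 11.0), 90.0)
116 [231 235  20  17] [244.2414 241.6983] ((242.45947265625, 244.75674438476562), (12.554744720458984, 22.31954574584961), 35.53767776489258)
37 [229 227   6  10] [231.5405 231.2432] ((231.4499969482422, 231.64996337890625), (9.050968170166016, 4.38406229019165), 81.8698959350586)
20 [235 227  10   4] [238.5  228.65] ((239.34144592285156, 228.92681884765625), (9.055386543273926, 2.871220111846924), 6.340191841125488)
51 [242 
[... 3287 characters left out ...]
, 85, 141, 153, 139, 122]
304 [111, 121, 156, 122, 99, 72, 72, 73, 75, 66, 45, 44, 49, 60, 77, 132, 154, 146, 166, 154]
306 [108, 95, 94, 101, 91, 81, 102, 87, 88, 79, 49, 41, 40, 62, 111, 152, 143, 148, 164, 169]
308 [110, 86, 73, 77, 96, 118, 141, 148, 151, 148, 123, 94, 66, 98, 154, 146, 144, 154, 157, 159]
310 [111, 87, 73, 73, 74, 79, 94, 115, 136, 152, 158, 156, 153, 165, 150, 145, 164, 167, 163, 160]
312 [116, 90, 73, 72, 72, 73, 73, 75, 83, 102, 124, 144, 165, 157, 144, 159, 173, 174, 173, 170]
314 [174, 109, 83, 73, 72, 72, 72, 72, 73, 73, 77, 93, 137, 142, 162, 169, 171, 171, 171, 172]
316 [190, 162, 150, 124, 101, 82, 73, 71, 72, 73, 72, 77, 121, 145, 163, 165, 165, 167, 170, 170]
```

```bash
cat >> lamp.py <<'E'
YAW=.08
cap=np.array([.6353,.2388])
def setup(yaw=YAW):
    ex=np.array([np.cos(yaw),np.sin(yaw),0]);ey=np.array([-np.sin(yaw),np.cos(yaw),0])
    piv=np.r_[cap,.056]-.123*ex;return piv,ex,ey
def pt(th,rr,y=0,yaw=YAW):
    piv,ex,ey=setup(yaw);a=th-.87;return piv+rr*(np.sin(a)*ex+np.cos(a)*np.array([0,0,1]))+y*ey
E
python3 - <<'E'
from lamp import *
print(tri((231,227.5),(385.7,291.3)))
for yaw in(.06,.08,.1):
    print(yaw,setup(yaw)[0])
    for th in(.1,.15,.2):k=pt(th,.09,0,yaw);print(" knob",th,k,px("top",k),px("scene",k))
    for th in(.7,.9,1.1,1.3):k=pt(th,.055,.026,yaw);print(" ptr",th,k,px("top",k),px("scene",k))
    k=pt(.8,0,.026,yaw);print(" ptr hinge",px("top",k),px("scene",k))
    print(" rod scene",px("scene",pt(.15,.03,0,yaw)),px("scene",pt(.15,.08,0,yaw)))
t=cv2.imread("pics/top1.png")
E
```

```text
(array([0.5346, 0.2576, 0.1076]), np.float64(0.0024102040563971764))
0.06 [0.5125 0.2314 0.056 ]
 knob 0.1 [0.45   0.2277 0.1206] [241.5239 266.0077] [392.6017 266.071 ]
 knob 0.15 [0.4533 0.2279 0.1237] [241.2847 264.3627] [392.0723 265.8017]
 knob 0.2 [0.4567 0.2281 0.1265] [241.0551 262.6485] [391.5103 265.6124]
 ptr 0.7 [0.5017 0.2568 0.1102] [229.9955 242.4877] [391.8061 283.5555]
 ptr 0.9 [0.5126 0.2575 0.111 ] [229.8648 237.4829] [389.8037 285.6677]
 ptr 1.1 [0.5235 0.2581 0.1096] [229.9058 232.651 ] [387.7512 288.4622]
 ptr 1.3 [0.5338 0.2588 0.106 ] [230.1154 228.2072] [385.7365 291.828 ]
 ptr hinge [233.9881 241.3024] [389.0731 301.8109]
 rod scene [384.1338 287.4722] [390.7498 269.4119]
0.08 [0.5127 0.229  0.056 ]
 knob 0.1 [0.4502 0.224  0.1206] [243.2386 265.9295] [391.3243 265.6223]
 knob 0.15 [0.4535 0.2242 0.1237] [242.9724 264.2857] [390.8149 265.3602]
 knob 0.2 [0.457  0.2245 0.1265] [242.7141 262.5727] [390.274  265.1783]
 ptr 0.7 [0.5013 0.2541 0.1102] [231.2048 242.6674] [390.9634 283.1007]
 ptr 0.9 [0.5123 0.255  0.111 ] [230.9739 237.6665] [389.0362 285.2368]
 
[... 179 characters left out ...]
312  301.3693]
 rod scene [383.1553 287.1074] [389.5391 268.9824]
0.1 [0.5129 0.2265 0.056 ]
 knob 0.1 [0.4506 0.2203 0.1206] [244.9522 265.817 ] [390.0371 265.1896]
 knob 0.15 [0.4539 0.2206 0.1237] [244.659  264.1748] [389.5477 264.9343]
 knob 0.2 [0.4573 0.2209 0.1265] [244.372  262.4636] [389.028  264.7595]
 ptr 0.7 [0.5011 0.2515 0.1102] [232.4183 242.8228] [390.1094 282.6568]
 ptr 0.9 [0.512  0.2526 0.111 ] [232.0871 237.828 ] [388.2579 284.816 ]
 ptr 1.1 [0.5228 0.2536 0.1096] [231.9254 233.0056] [386.358  287.6577]
 ptr 1.3 [0.5331 0.2547 0.106 ] [231.9393 228.5703] [384.491 291.069]
 ptr hinge [236.1461 241.6321] [387.5401 300.9381]
 rod scene [382.1685 286.7553] [388.3189 268.5681]
```

Call:
send_rows(targets=[[1,0,-0.2,0,0,-0.7,1],[1,0,-0.2,0,0,-0.7,1],[1,0,-0.2,0,0,-0.7,1],[1,0,-0.2,0,0,-0.7,1],[1,0,-0.2,0,0,-0.7,1]])

```text
t: 9.13
tool_pos: [0.5003, -0.1639, 0.3019]
orientation: [1.656, 2.17, 0.396]
contact_force: [0.1, -1.4, -1.2]
width: 0.0854
finger_force: 0.0
```

The pointer tip triangulates to (0.535, 0.258, 0.108), which puts it at about 1.3 rad. The knob fits a lever angle of about 0.14 at lamp yaw 0.08.

```bash
cat >> lamp.py <<'E'
def G2(tau,yaw=YAW):
    _,ex,ey=setup(yaw);z=np.sin(tau)*ex-np.cos(tau)*np.array([0,0,1.]);return np.c_[np.cross(ey,z),ey,z]
def tcp(th,tau,back=0,yaw=YAW):
    return pt(th,.09,0,yaw)+G2(tau,yaw)[:,2]*(.010-back)
E
python3 - <<'E'
from lamp import *
s=monitor.sense();print(s["tool_pos"],s["qpos"])
print(tcp(.14,.3,.12));plan(tcp(.14,.3,.12),G2(.3))
E
```

```text
[ 0.5003 -0.1639  0.3019] [ 0.1856 -0.2995  0.1524  2.0272 -0.1269  0.9583  0.6579]
[0.4205 0.2216 0.2282]
[1.    0.003 0.065] [ 0.062  0.13  -1.   ] len 0.1503172145830277
[1.    0.589 0.142] [ 0.062  0.13  -1.   ] len 0.17538361525524557
[0.239 0.432 0.072] [ 0.039  0.081 -0.622] len 0.07483917757431598
```

Run:
```python
from lamp import *
print(tcp(.14,.15,.12));plan(tcp(.14,.15,.12),G2(.15))
```

```text
[0.4365 0.2229 0.2318]
[1.    0.043 0.076] [ 0.138  0.222 -1.   ] len 0.15057078899972595
[1.    0.655 0.197] [ 0.138  0.222 -1.   ] len 0.18173129890032702
[0.185 0.39  0.081] [ 0.084  0.136 -0.611] len 0.06587818303505343
```

Call:
send_rows(targets=[[0.2,0,0,0.5,0.2,0,1],[0.4,0,0,0.7,0.27,0,1],[0.6,0,0,0.7,0.27,0,1],[0.8,0,0,0.7,0.27,0,1],[0.8,0,0,0.7,0.27,0,1]])

```text
t: 9.55
tool_pos: [0.4722, -0.039, 0.2845]
orientation: [1.854, 2.481, 0.122]
contact_force: [0.6, 0.0, -0.8]
width: 0.0855
finger_force: 0.0
```

Run:
```python
from lamp import *
s=monitor.sense();print(s["tool_pos"],s["qpos"]);print(R.from_rotvec(s["orientation"]).as_matrix())
print(tcp(.14,.15,.12));plan(tcp(.14,.15,.12),G2(.15))
```

```text
[ 0.4722 -0.039   0.2845] [ 0.1071 -0.1292 -0.0445  1.8533 -0.0499  1.3391  0.3597]
[[-0.284   0.9554  0.081 ]
 [ 0.9587  0.2818  0.0379]
 [ 0.0134  0.0884 -0.996 ]]
[0.4365 0.2229 0.2318]
[1.    0.134 0.228] [-0.014 -0.056 -1.   ] len 0.15515685611664087
[0.593 0.454 0.151] [-0.014 -0.056 -1.   ] len 0.11429232257680302
[ 0.     0.001 -0.   ] [-0.008 -0.034 -0.607] len 0.00015
```

Call:
send_rows(targets=[[1,0.13,0,0,-0.05,-1,1],[1,0.13,0,0,-0.05,-1,1],[1,0.13,0,0,-0.05,-1,1],[1,0.13,0,0,-0.05,-1,1],[1,0.13,0,0,-0.05,-1,1],[1,0.13,0,0,-0.05,-1,1]])

```text
t: 10.05
tool_pos: [0.4491, 0.1045, 0.2896]
orientation: [1.142, 2.83, 0.073]
contact_force: [0.1, -1.2, -0.6]
width: 0.0856
finger_force: 0.0
```

Call:
send_rows(targets=[[0.59,0.45,0.1,0,-0.05,-1,1],[0.59,0.45,0.1,0,-0.05,-1,1],[0.59,0.45,0.1,0,-0.05,-1,1],[0.59,0.45,0.1,0,-0.05,-1,1],[0.59,0.45,0.1,0,-0.05,-1,1],[0.59,0.45,0.1,0,-0.05,-1,1]])

```text
t: 10.55
tool_pos: [0.4356, 0.2114, 0.2747]
orientation: [0.382, 2.994, 0.02]
contact_force: [0.8, -0.7, 0.1]
width: 0.0853
finger_force: 0.0
```

Run:
```python
from lamp import *
s=monitor.sense();print(s["tool_pos"],s["qpos"])
plan(tcp(.14,.15,.12),G2(.15))
```

```text
[0.4356 0.2114 0.2747] [-0.195  -0.1227 -0.3277  1.864   0.0251  1.288   0.7889]
[0.048 0.067 0.284] [-0.032 -0.047 -0.635] len 0.044357665628389414
```

Call:
send_rows(targets=[[0.04,0.04,0.28,-0.03,-0.05,-0.63,1],[0.04,0.04,0.28,-0.03,-0.05,-0.63,1],[0.04,0.04,0.28,-0.03,-0.05,-0.63,1],[0.04,0.04,0.28,-0.03,-0.05,-0.63,1],[0.04,0.04,0.28,-0.03,-0.05,-0.63,1],[0.04,0.04,0.28,-0.03,-0.05,-0.63,1]])

```text
t: 11.05
tool_pos: [0.4368, 0.2194, 0.2338]
orientation: [-0.114, 2.986, 0.01]
contact_force: [-0.6, -0.2, -0.0]
width: 0.0856
finger_force: 0.0
```

Run:
```python
from lamp import *
s=monitor.sense();print(s["tool_pos"],s["qpos"])
plan(tcp(.14,.15),G2(.15))
```

```text
[0.4368 0.2194 0.2338] [-0.2209 -0.1159 -0.3233  1.943   0.0342  1.1717  1.0911]
[0.005 0.023 0.813] [ 0.     0.006 -0.007] len 0.12200109630654964
```

Call:
send_rows(targets=[[0,0.02,0.2,0,0,0,1],[0,0.02,0.4,0,0,0,1],[0,0.02,0.6,0,0,0,1],[0,0.02,0.81,0,0,0,1],[0,0.02,0.81,0,0,0,1],[0,0.02,0.81,0,0,0,1]])

```text
t: 11.55
tool_pos: [0.4536, 0.2241, 0.1125]
orientation: [-0.119, 2.99, 0.008]
contact_force: [-0.4, -0.2, 1.1]
width: 0.0855
finger_force: 0.0
```

Call:
send_rows(targets=[[0,0,0,0,0,0,0.5],[0,0,0,0,0,0,0.3],[0,0,0,0,0,0,0],[0,0,0,0,0,0,0],[0,0,0,0,0,0,0],[0,0,0,0,0,0,0],[0,0,0,0,0,0,0]], grip_force=25)

```text
t: 12.13
tool_pos: [0.4544, 0.2245, 0.1143]
orientation: [-0.123, 2.986, 0.008]
contact_force: [-2.2, -3.9, 5.2]
width: 0.0233
finger_force: 30.2
```

Run:
```python
from lamp import *
s=monitor.sense();p=s["tool_pos"];M=R.from_rotvec(s["orientation"]).as_matrix();print(p,s["qpos"],s["contact_force"],s["width"])
k=p-M[:,2]*.010;piv,ex,ey=setup();d=k-piv;print("grasp pt rel pivot lamp",d@ex,d@ey,d[2],np.hypot(d@ex,d[2]),np.arctan2(d@ex,d[2])+.87)
# arc waypoints as rows from the present pose
def rows(ths,taus,off):
    for th,ta in zip(ths,taus):
        P=tcp(th,ta);g=M.T@(P-p);w=R.from_matrix(M.T@G2(ta)).as_rotvec();print(th,np.round(g/.15,2),np.round(w/np.radians(30),2),P)
rows([.14,.3,.45,.6,.75,.9,1.05,1.2],[.15,.15,.2,.25,.3,.35,.4,.45],0)
```

```text
[0.4544 0.2245 0.1143] [-0.2275  0.037  -0.3373  2.0555  0.1056  0.9182  1.0304] [-2.2212 -3.9251  5.2367] 0.02331806012184258
grasp pt rel pivot lamp -0.06000200807084781 0.00020319624830126767 0.0681879888695727 0.09082864525363711 0.1483734336321184
0.14 [ 0.   -0.    0.01] [-0.    0.01  0.  ] [0.4544 0.2243 0.1132]
0.3 [-0.08 -0.   -0.04] [-0.    0.01  0.  ] [0.4658 0.2252 0.1219]
0.45 [-0.17 -0.   -0.07] [-0.   -0.09  0.  ] [0.4781 0.2262 0.1284]
0.6 [-0.26 -0.   -0.09] [-0.   -0.18  0.  ] [0.4912 0.2272 0.1331]
0.75 [-0.36 -0.   -0.09] [-0.   -0.28  0.  ] [0.5049 0.2283 0.1358]
0.9 [-0.45 -0.   -0.08] [-0.   -0.38  0.  ] [0.5188 0.2295 0.1366]
1.05 [-0.54 -0.   -0.06] [-0.   -0.47  0.  ] [0.5326 0.2306 0.1353]
1.2 [-0.62 -0.   -0.02] [-0.   -0.57  0.  ] [0.5461 0.2316 0.1321]
```

Call:
send_rows(targets=[[-0.04,0,-0.02,0,0,0,0],[-0.08,0,-0.04,0,0,0,0],[-0.17,0,-0.07,0,-0.09,0,0],[-0.26,0,-0.09,0,-0.18,0,0],[-0.36,0,-0.09,0,-0.28,0,0],[-0.45,0,-0.08,0,-0.38,0,0],[-0.54,0,-0.06,0,-0.47,0,0],[-0.54,0,-0.06,0,-0.47,0,0]])

```text
t: 12.8
tool_pos: [0.5333, 0.2312, 0.135]
orientation: [-0.113, 2.738, 0.022]
contact_force: [0.0, -1.5, 1.4]
width: 0.0234
finger_force: 32.6
```

Run:
```python
from lamp import *
s=monitor.sense();p=s["tool_pos"];M=R.from_rotvec(s["orientation"]).as_matrix();print(p,s["qpos"],s["contact_force"],s["torque"],s["width"])
k=p-M[:,2]*.010;piv,ex,ey=setup();d=k-piv;print("lamp",d@ex,d@ey,d[2],np.hypot(d@ex,d[2]),np.arctan2(d@ex,d[2])+.87)
for th,ta in((1.05,.4),(1.15,.45),(1.2,.47),(1.25,.5),(1.3,.5)):
    P=tcp(th,ta);g=M.T@(P-p);w=R.from_matrix(M.T@G2(ta)).as_rotvec();print(th,np.round(g/.15,3),np.round(w/np.radians(30),2),P)
```

```text
[0.5333 0.2312 0.135 ] [-0.2371  0.0315 -0.3315  2.068   0.3009  0.7069  0.89  ] [ 0.0213 -1.4971  1.4191] [-0.3091  0.2004 -0.0893] 0.02339492368229161
lamp 0.016806577364237223 0.0005441837637378216 0.08825151256523844 0.08983757851118056 1.0581861367411667
1.05 [ 0.004 -0.004 -0.004] [0. 0. 0.] [0.5326 0.2306 0.1353]
1.15 [-0.048 -0.004  0.032] [ 0.   -0.09  0.  ] [0.5418 0.2313 0.1335]
1.2 [-0.072 -0.004  0.051] [ 0.   -0.13  0.  ] [0.5463 0.2317 0.1322]
1.25 [-0.096 -0.004  0.072] [ 0.   -0.19  0.  ] [0.5507 0.232  0.1308]
1.3 [-0.117 -0.004  0.093] [ 0.   -0.19  0.  ] [0.5549 0.2324 0.129 ]
```

Call:
send_rows(targets=[[-0.025,0,0.015,0,-0.05,0,0],[-0.05,0,0.03,0,-0.09,0,0],[-0.07,0,0.05,0,-0.13,0,0],[-0.1,0,0.075,0,-0.19,0,0],[-0.1,0,0.075,0,-0.19,0,0],[-0.1,0,0.075,0,-0.19,0,0]])

```text
t: 13.3
tool_pos: [0.5516, 0.2328, 0.1312]
orientation: [-0.108, 2.639, 0.028]
contact_force: [1.1, -1.4, 3.1]
width: 0.0233
finger_force: 35.4
```

```bash
cat > st.py <<'E'
from lamp import *
s=monitor.sense();p=s["tool_pos"];M=R.from_rotvec(s["orientation"]).as_matrix();print(s["t"],p,s["qpos"],s["contact_force"],s["torque"],s["width"])
k=p-M[:,2]*.010;piv,ex,ey=setup();d=k-piv;print("lamp",d@ex,d@ey,d[2],np.hypot(d@ex,d[2]),np.arctan2(d@ex,d[2])+.87)
E
python3 st.py
```

```text
13.3 [0.5516 0.2328 0.1312] [-0.2498  0.0312 -0.3318  2.1117  0.4382  0.5972  0.7588] [ 1.0706 -1.371   3.1304] [-0.318   0.1862 -0.2143] 0.023321323696666528
lamp 0.034289364411022615 0.0006652290505027593 0.08399039484391332 0.09072015728463198 1.2576010677667837
```

Call:
send_rows(targets=[[0,0,0,0,0,0,0.3],[0,0,0,0,0,0,0.6],[0,0,0,0,0,0,1],[0,0,0,0,0,0,1],[0,0,-0.2,0,0,0,1],[0,0,-0.4,0,0,0,1],[0,0,-0.6,0,0,0,1],[0,0,-0.7,0,0,0,1]])

```text
t: 13.97
tool_pos: [0.5003, 0.23, 0.2255]
orientation: [-0.11, 2.638, 0.03]
contact_force: [1.2, -0.1, 0.6]
width: 0.0855
finger_force: 0.0
```

```bash
python3 st.py
```

```text
13.9667 [0.5003 0.23   0.2255] [-0.2631 -0.1848 -0.3389  2.0961  0.2558  0.796   0.9033] [ 1.2162 -0.1008  0.5537] [-0.0188  0.4571  0.0434] 0.08548553679133612
lamp -0.01703136189444428 0.0019934190716390764 0.17824797920891267 0.1790597927510263 0.7747404943099914
```

Call:
send_rows(targets=[[0,-0.5,-0.1,0,0,0,1],[0,-1,-0.1,0,0,0,1],[0,-1,-0.1,0,0,0,1],[0,-1,-0.1,0,0,0,1],[0,-1,-0.1,0,0,0,1],[0,-1,-0.1,0,0,0,1]])

```text
t: 14.47
tool_pos: [0.5109, 0.0776, 0.2335]
orientation: [-0.102, 2.646, 0.026]
contact_force: [-0.0, 0.5, -0.6]
width: 0.0852
finger_force: 0.0
```

Run:
```python
from lamp import *
t=cams.capture("top")["image"];s=cams.capture("scene")["image"];cv2.imwrite("pics/top2.png",t);cv2.imwrite("pics/scene2.png",s)
for th in(1.15,1.2,1.25,1.3,1.35):print(th,"rod55",px("top",pt(th,.055)),px("scene",pt(th,.055)),"knob",px("top",pt(th,.09)),px("scene",pt(th,.09)),"ptr",px("top",pt(th,.055,.026)),px("scene",pt(th,.055,.026)))
a=cv2.resize(t[210:260,215:265],(400,400),interpolation=cv2.INTER_CUBIC);b=cv2.resize(s[262:312,360:410],(400,400),interpolation=cv2.INTER_CUBIC)
cv2.imwrite("pics/e1.png",np.hstack([a,b]))
```

```text
1.15 rod55 [242.71   231.0135] [377.337  285.4832] knob [240.2079 224.3334] [376.015  277.1474] ptr [230.9254 231.6839] [386.5679 288.8543]
1.2 rod55 [242.7215 229.8867] [376.8441 286.3061] knob [240.2313 222.4522] [375.1911 278.5066] ptr [230.9481 230.557 ] [386.0795 289.6868]
1.25 rod55 [242.7426 228.7906] [376.3567 287.1604] knob [240.2709 220.6263] [374.3756 279.9209] ptr [230.9814 229.4606] [385.596 290.551]
1.3 rod55 [242.7731 227.7281] [375.8761 288.0441] knob [240.3267 218.8607] [373.571  281.3866] ptr [231.0252 228.3978] [385.1187 291.4444]
1.35 rod55 [242.8128 226.7021] [375.4037 288.9547] knob [240.3984 217.1604] [372.7795 282.8995] ptr [231.0794 227.3714] [384.6489 292.3647]
```

View pics/e1.png

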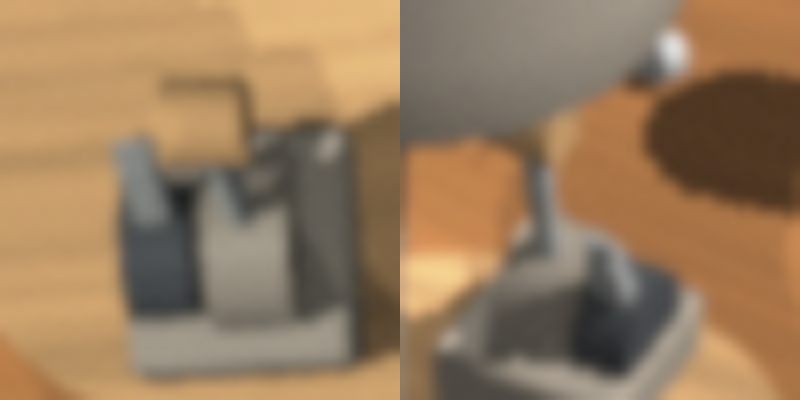

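In the top view (left), the pointer tab runs from its tip at (133,148) to (152,222), which gives about 1.3 rad. The knob spans (160–245, 80–166), which puts the lever at only about 1.14. So opening the fingers dragged it back from 1.25. In the scene view (right), the rod at (540,165–250) is also clearly more upright than the pointer at (600,245)–(632,300). I'll quantify the gap, then finish with a one-way push using shut fingers.

Run:
```python
from lamp import *
t=cv2.imread("pics/top2.png");s=cv2.imread("pics/scene2.png")
S=lambda im:(im.max(2).astype(int)-im.min(2))
print("top chroma pointer x228-238");[print(y,S(t)[y,227:239]) for y in range(223,241)]
print("top grey knob x236-246");[print(y,t[y,235:248].mean(1).astype(int)) for y in range(216,236)]
print("scene chroma x380-394");[print(y,S(s)[y,380:394],s[y,380:394].mean(1).astype(int)) for y in range(288,304)]
print("scene rod chroma x370-384");[print(y,S(s)[y,370:384],s[y,370:384].mean(1).astype(int)) for y in range(276,296,2)]
```

```text
top chroma pointer x228-238
223 [91 90 90 91 90 91 90 92 91 90 89 88]
224 [92 91 92 92 93 92 93 96 94 94 93 91]
225 [94 94 93 92 91 90 93 96 96 97 94 92]
226 [91 90 86 83 78 72 76 87 95 96 93 90]
227 [88 78 60 51 42 36 44 68 87 93 90 87]
228 [83 65 37 18 11  9 20 52 79 86 83 82]
229 [81 66 34  9  4  4 10 38 67 74 73 71]
230 [83 72 42 11  3  3  5 25 48 52 50 49]
231 [90 81 53 15  3  4  4  9 24 28 28 27]
232 [92 88 64 22  5  3  3  4  8 13 14 14]
233 [94 90 71 28  5  4  3  4  3  4  4  6]
234 [94 91 71 26  5  4  3  3  2  1  3  2]
235 [94 89 69 23  3  4  3  3  3  2  3  3]
236 [91 85 63 20  2  3  3  2  2  3  1  2]
237 [91 81 56 16  2  3  3  2  2  2  3  1]
238 [90 80 55 15  2  3  4  4  4  4  5  1]
239 [89 81 53 15  4  4  5  5  5  6  5  1]
240 [88 82 58 16  5  5  6  5  6  6  6  1]
top grey knob x236-246
216 [155 155 156 156 155 155 153 152 151 151 152 155 160]
217 [151 152 151 151 151 152 151 150 149 148 150 153 153]
218 [145 145 145 145 145 147 147 147 145 144 149 154 156]
219 [136 130 131 131 131 130 130 130 128 125 136 151 156]
220 [126 117 117 117 116 112 112 111 110 105 114 138 153]
221
[... 3138 characters left out ...]
4  92  59  21   6  18  55  90 100 101 102] [133 133 130 124 114 101  92 106 132 134 123 119 120 118]
286 [117 116 111 103  93  67  27   6  15  50  84  98  98  99] [134 134 129 122 115 103  93 100 125 131 123 118 118 118]
288 [114 112 104 100  95  76  39   9  11  32  60  83  93  97] [134 132 124 118 117 114  99  96 120 136 131 122 118 117]
290 [117 115 106  93  71  49  28   8   4  14  25  38  46  53] [137 134 125 123 135 144 121 100 117 144 154 150 143 138]
292 [116 112 101  71  39  22  11   4   3   8  19  23  21  13] [141 136 125 119 122 109  93  91 109 139 154 156 150 139]
294 [105  98  76  44  21  17  15  15  14  17  21  23  21  12] [164 157 134 107  95 101 108 114 122 138 148 149 140 112]
```

```bash
cat >> lamp.py <<'E'
def push(th,tau=.4,back=0):
    g=G2(tau);return pt(th,.09)+g[:,0]*.023-g[:,2]*(.004+back)
E
python3 - <<'E'
from lamp import *
print(push(1.0,back=.08),push(1.0));p,M=plan(push(1.0,back=.08),G2(.4))
for th in(1.0,1.1,1.2,1.3):print(th,np.round(M.T@(push(th)-p)/.15,3))
E
```

```text
[0.4706 0.2256 0.2137] [0.5017 0.2281 0.14  ]
[0.227 0.986 0.03 ] [0.002 0.181 0.005] len 0.15183564304865968
1.0 [ 0.    -0.     0.533]
1.1 [-0.05  -0.     0.566]
1.2 [-0.097 -0.     0.604]
1.3 [-0.139 -0.     0.646]
```

Call:
send_rows(targets=[[0.23,0,0,0,0.18,0,0],[0.23,0.2,0,0,0.18,0,0],[0.23,0.5,0,0,0.18,0,0],[0.23,0.8,0,0,0.18,0,0],[0.23,0.99,0.03,0,0.18,0,0],[0.23,0.99,0.03,0,0.18,0,0],[0.23,0.99,0.03,0,0.18,0,0],[0.23,0.99,0.03,0,0.18,0,0]])

```text
t: 15.23
tool_pos: [0.4697, 0.2262, 0.213]
orientation: [-0.116, 2.74, 0.022]
contact_force: [0.2, -0.2, 0.1]
width: 0.0001
finger_force: 0.0
```

Run:
```python
from lamp import *
s=monitor.sense();print(s["tool_pos"],s["qpos"],s["width"])
print(plan(push(1.0),G2(.4)))
```

```text
[0.4697 0.2262 0.213 ] [-0.147  -0.1891 -0.4382  2.0867  0.145   0.8803  0.9901] 5.501984417128778e-05
[-0.007 -0.005  0.532] [ 0.001 -0.001  0.009] len 0.07981043164900188
(array([0.5017, 0.228 , 0.1399]), array([[-0.9181, -0.0798,  0.3883],
       [-0.0734,  0.9968,  0.0312],
       [-0.3896,  0.0002, -0.921 ]]))
```

Call:
send_rows(targets=[[0,0,0.13,0,0,0,0],[0,0,0.26,0,0,0,0],[0,0,0.4,0,0,0,0],[0,0,0.53,0,0,0,0],[0,0,0.53,0,0,0,0],[0,0,0.53,0,0,0,0]])

```text
t: 15.73
tool_pos: [0.5008, 0.2265, 0.1392]
orientation: [-0.11, 2.742, 0.02]
contact_force: [-0.3, 0.3, 0.4]
width: -0.0
finger_force: 0.0
```

Call:
send_rows(targets=[[-0.02,0,0.015,0,0,0,0],[-0.05,0,0.033,0,0,0,0],[-0.07,0,0.05,0,0,0,0],[-0.1,0,0.07,0,0,0,0],[-0.12,0,0.095,0,0,0,0],[-0.12,0,0.095,0,0,0,0],[-0.12,0,0.095,0,0,0,0]])

```text
t: 16.32
tool_pos: [0.5237, 0.2297, 0.1339]
orientation: [-0.112, 2.739, 0.022]
contact_force: [0.1, -0.4, -0.6]
width: 0.0
finger_force: 0.0
```

```bash
cat > rod.py <<'E'
from lamp import *
s=cams.capture("scene")["image"];S=s.max(2).astype(int)-s.min(2)
print(px("scene",pt(1.3,.055)))
for y in(284,286,288):print(y,S[y,368:384])
st=monitor.sense();print(st["tool_pos"],st["contact_force"])
E
python3 rod.py
```

```text
[375.8761 288.0441]
284 [104  92  80  69  59  50  46  55  74  85  88  93  98 100 101 101]
286 [113 106 101  98  92  76  44  26  35  53  76  92  97  99  98 100]
288 [114 105  99  98  97  90  61  21   5  15  41  62  74  86  93  97]
[0.5235 0.2297 0.134 ] [-0.0203 -0.0243 -0.1551]
```

Call:
send_rows(targets=[[-0.01,0,0.01,0,0,0,0],[-0.018,0,0.018,0,0,0,0],[-0.018,0,0.018,0,0,0,0],[-0.018,0,0.018,0,0,0,0]])

```text
t: 16.7
tool_pos: [0.5269, 0.23, 0.1325]
orientation: [-0.112, 2.739, 0.022]
contact_force: [-0.5, 0.4, 0.1]
width: 0.0001
finger_force: 0.2
```

Call:
send_rows(targets=[[0.1,0,-0.05,0,0,0,0],[0.2,0,-0.2,0,0,0,0],[0.2,0,-0.5,0,0,0,0],[0.2,-0.3,-0.6,0,0,0,0],[0.2,-0.9,-0.6,0,0,0,0],[0.2,-1,-0.6,0,0,0,0],[0.2,-1,-0.6,0,0,0,0]])

```text
t: 17.28
tool_pos: [0.4769, 0.0718, 0.2045]
orientation: [-0.109, 2.738, 0.021]
contact_force: [5.8, 1.1, 2.3]
width: -0.0001
finger_force: 0.0
```

```bash
python3 rod.py
python3 - <<'E'
from lamp import *
t=cams.capture("top")["image"];S=t.max(2).astype(int)-t.min(2)
print("knob cols");[print(y,t[y,235:246].mean(1).astype(int)) for y in range(210,232)]
print("ptr");[print(y,S[y,227:239]) for y in range(225,231)]
for th in(1.2,1.25,1.3,1.35):print(th,px("top",pt(th,.09)))
# clip head & others unchanged vs pics/top1
a=cv2.imread("pics/top1.png").astype(int);d=np.abs(a-t).max(2)>40;n=cv2.connectedComponentsWithStats(d.astype(np.uint8));print([list(x) for x in n[2][1:] if x[4]>15])
E
```

```text
[375.8761 288.0441]
284 [ 97  80  68  58  53  49  50  63  80  87  90  94  99 101 100 100]
286 [114 113 111 107  95  68  42  41  56  69  83  95  99  99  99  99]
288 [115 115 115 112 104  87  48  14  11  26  48  64  75  86  93  97]
[0.4769 0.0668 0.2033] [-0.2008 -4.8696 -2.0333]
knob cols
210 [157 157 156 156 159 164 163 162 165 169 174]
211 [155 155 154 153 154 155 155 155 158 164 171]
212 [150 149 149 148 148 149 149 149 151 155 166]
213 [140 133 133 134 134 132 131 132 133 136 149]
214 [128 120 118 117 116 114 112 111 113 112 124]
215 [129 122 122 120 119 118 117 117 116 107 106]
216 [139 136 135 134 133 132 132 132 129 115 100]
217 [150 148 146 144 143 142 142 142 138 122  98]
218 [158 157 153 150 148 147 147 147 145 129 101]
219 [161 161 157 152 150 150 149 149 146 131 102]
220 [159 159 156 151 150 149 149 149 146 130 104]
221 [153 154 151 147 145 146 146 146 143 130 105]
222 [145 144 142 139 139 139 139 138 137 128 110]
223 [136 130 129 128 127 128 127 126 124 121 113]
224 [130 119 117 117 118 119 116 108 104 108 113]
225 [131 123 120 120 119 120 117 100  86  90 104]
226 [130 12
[... 1877 characters left out ...]
, np.int32(5), np.int32(18)], [np.int32(373), np.int32(421), np.int32(9), np.int32(7), np.int32(18)], [np.int32(572), np.int32(422), np.int32(61), np.int32(50), np.int32(1362)], [np.int32(353), np.int32(426), np.int32(12), np.int32(8), np.int32(63)], [np.int32(479), np.int32(427), np.int32(26), np.int32(36), np.int32(160)], [np.int32(306), np.int32(432), np.int32(49), np.int32(48), np.int32(1410)], [np.int32(306), np.int32(435), np.int32(10), np.int32(11), np.int32(79)], [np.int32(451), np.int32(462), np.int32(26), np.int32(6), np.int32(79)], [np.int32(465), np.int32(463), np.int32(105), np.int32(17), np.int32(1254)], [np.int32(405), np.int32(470), np.int32(42), np.int32(10), np.int32(197)]]
```

Call:
send_rows(targets=[[0,-0.1,-0.4,0,0,0,0],[0,-0.1,-0.6,0,0,0,0],[0,-0.1,-0.6,0,0,0,0],[0,-0.1,-0.6,0,0,0,0],[0,-0.1,-0.6,0,0,0,0],[0,-0.1,-0.6,0,0,0,0]])

```text
t: 17.88
tool_pos: [0.4747, 0.0654, 0.2358]
orientation: [-0.107, 2.782, 0.008]
contact_force: [-1.7, -0.9, 0.9]
width: 0.0001
finger_force: 0.0
```

Run:
```python
from lamp import *
st=monitor.sense();print(st["tool_pos"],st["contact_force"],st["t"])
t=cams.capture("top")["image"];s=cams.capture("scene")["image"]
def tm(ref,cur,boxes):
    for n,(x,y,w,h) in boxes.items():
        r=cv2.matchTemplate(cur[y-6:y+h+6,x-6:x+w+6],ref[y:y+h,x:x+w],cv2.TM_CCOEFF_NORMED);_,v,_,l=cv2.minMaxLoc(r);print(n,l[0]-6,l[1]-6,round(v,3))
r=cv2.imread("pics/top0.png");tm(r,t,dict(small=(266,298,44,34),mug=(194,300,50,48),jar=(322,218,26,26),spool=(258,200,26,30),case=(104,276,72,34),tape=(456,302,32,30)))
tm(cv2.imread("pics/top1.png"),t,dict(pointer=(226,224,12,14),cliphead=(470,180,22,26),clip=(476,208,24,40)))
tm(cv2.imread("pics/scene1.png"),s,dict(clip=(212,176,30,34),mug=(414,246,36,46),jar=(300,262,22,36)))
tm(cv2.imread("pics/scene2.png"),s,dict(pointer=(382,288,10,12)))
rr=s.max(2).astype(int)-s.min(2);print(rr[288,370:382])
```

```text
[0.4747 0.0654 0.2358] [-1.7488 -0.9466  0.8772] 17.8833
small -1 0 0.33
mug 0 0 0.999
jar 0 0 0.966
spool 0 1 0.592
case 0 0 1.0
tape 0 0 1.0
pointer 0 0 0.921
cliphead 0 0 1.0
clip 0 0 0.817
clip 0 0 0.771
mug 0 0 0.995
jar 0 0 1.0
pointer 0 0 1.0
[114 112 104  87  49  14  11  26  49  65  76  86]
```

```bash
python3 -c "
from bench import r
print(r.job_done())"
```

```text
the job is handed in; nothing more can be done
None
```

The job is handed in: the clip light sits squarely on the middle of the board's top edge, pushed to its stop with its head over the page. The dimmer lever reads about 1.29 rad against the pointer's 1.30 (each good to about 0.03–0.04). The pointer, mug, jar, case and tape matched their earlier images unmoved, but the spool and the small look-alike clip matched poorly in my last check (probably arm or its shadow), so I can't confirm them.

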